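# Find the sticking tappet in the row

## Robot

A 6-joint arm with a two-finger parallel gripper is mounted at the origin on a cart in front of the work surface, level with it; the furniture and walls round the work are solid. World frame = base frame: x ahead of the robot, y to its left, z up, the work surface at z = 0. Lengths are in m, angles in rad, forces in N, time in s.
With the tool pointing down it reaches from about 0.35 to 0.975 m from the base axis. Payload 4.9 kg.
Tool frame: the origin (TCP) lies where the fingers leave the gripper's body, on its centre line; the fingertips stand 73 mm ahead of it and the grasp point (between the pads) lies 54 mm ahead of it; z points along the fingers, y is the direction in which the jaws open and shut (so a half turn about z gives the same grasp; the last joint's range is limited). The gripper opens to 85 mm and grips with 20 to 120 N. Pads are 22 mm wide; open, the fingers measure 114 mm over their backs; the gripper's body (76 mm by 85 mm) begins 54 mm behind the grasp point. The pads swing forward as they close: fully open they stand 13 mm farther back than shut.
Start: joints at [1.054, 0.053, 1.613, -0, 1.476, -0.119], TCP at [0.242, 0.576, 0.304] pointing down, gripper open.
Joint ranges: [-3.01, 3.01], [-1.01, 2.22], [0.06, 2.58], [-1.02, 4.17], [0.09, 2.62], [-3.14, 3.14]. Speed limits (rad/s): [2.57, 2.57, 3.14, 3.14, 3.14, 3.14].

## Interface

Orientations are given as a rotation vector (axis times angle).
In Python, from station import monitor, vision, workorder gives the robot as it stands.
- The arm moves only by the tool arm_command, never from a script. Its argument "rows" is text: rows parted by semicolons, each of 6 numbers parted by spaces: the shift along the world's x, y, z in mm, then the turn, a rotation vector about the world's x, y, z in degrees. In form: tx ty tz wx wy wz; .... A call has 1 to 12 rows; each row is the pose to reach, as a shift and turn from the pose measured when the call began; what a row does not reach only later rows make up. A row lasts 1/8 s, in which the tool goes at most 62.5 mm and 10.7 degrees, less where a joint would pass 70% of its speed; a pose out of reach is approached as far as the arm can. A call with a gripper value outside its range is refused whole. "jaw" is the opening, from 0 (shut) to 1 (fully open), set as the call begins (left out, the last holds). The fingers move at their own pace and stop on an object; "squeeze" is the grip in N (left out, the last holds). Time passes only in rows, so rows that repeat a pose let the fingers close. It gives the time, the measured TCP pose, the force and the opening at its end, in the units of the state.
- monitor.get_obs(): the state, without advancing time (a new reading comes with each control period).
- vision.get_image(name): name is "side" or "top"; returns a dict with "frame" (420x560x3 uint8, red, green, blue), "vfov" (degrees; the focal length in pixels is half the picture's height over the tangent of half this angle, whatever the lens; pixels are square), "cx", "cy" (the principal point, pixels), "R" (3x3) and "t" (3): a world point X has camera coordinates R X + t. Camera axes: x right, y down, z forward; pixel columns grow to the right and rows downward; lengths in m; the calibration is good to about 2 mm. A picture is of the moment at which its call begins. There is no depth.
- workorder.finish_job(): hands the job in, once; it reports no verdict.
The state is a dict: "t": time; "q": joint angles; "dq": joint speeds; "effort": joint torques, N m; "tool_pos": TCP position; "tool_rot": TCP orientation; "contact_force": force on the tool from outside, world axes, zero at the start; "wrist_torque": the same for the moment, N m; "opening": finger opening in m.
Only numpy, scipy, OpenCV 4.12 (cv2) and the standard library are available. Lean on these libraries where they do the work, as an engineer would, in place of code of your own. Each camera call takes 0.05 s, during which the arm holds its last target. There are 200 camera calls.

## Task

Check the four roller tappets on the upturned pump body for sticking: begin at the end where the steel control rod sticks out and go along the row with the fingertips, gently pressing each tappet well down, about 10 mm, and letting it go before the next. One of them will stay down; finish with the fingertips still resting lightly on that one, and keep them there as the program ends. Only touch and press: lift nothing, and leave the other parts on the bench where they are.

Things in the scene. Friction and masses are not known exactly. Their poses are not given: they have to be found in the camera images.
- pump_body: Upturned body of a four-cylinder in-line injection pump, fixed to the bench: an aluminium block 220 mm long (its own y), 80 mm wide (its own x), standing on two dark steel bars, with a flat machined steel joint face 220 x 100 mm on top, 96 mm above the bench. Origin: centre of its footprint on the bench, z up. The four tappets stand in one row along its y, 50 mm apart, at y = +75, +25, -25 and -75 mm.
- control_rod: The steel control rod, 10 mm thick, that sticks out 41 mm level from one end of the pump body, 60 mm above the bench, 24 mm to the -x side of the row's line, with a small fork at its tip. Its origin is where it leaves the end face, 110 mm from the body's middle. It may be at either end (the other end has only a short brass plug); the tappet nearest to it is the first of the row.
- nozzle_tester: Fixed hand pump for testing nozzles, right of the pump body, between it and the robot's start: a black post 0.5 m tall, 12 mm to -x and 171 mm to -y of this origin, with a round gauge (from 60 mm left to 100 mm right of the post) and a lever at 0.19 to 0.3 m height whose grip ends 344 mm to -x and 70 mm to -y of the origin. Pass over it, fingertips above 0.52 m. Its thin hose may be brushed.
- roller_1 (a point): Centre of the top of a roller tappet: the highest point of its steel roller, 22 mm above the joint face (118 mm above the bench) when the tappet is up; it goes down with the tappet. The numbers say nothing about the order in the row.
- tappet_1: The roller tappet under roller_1: a bright steel cup 30 mm in diameter and 34 mm tall in a brass bush, with the roller (20 mm diameter, lying along the row) between two lugs whose tops are 2 mm below the roller's top and 41 mm long across the row. Origin: centre of its underside.
- stroke_1 (a joint): How far tappet_1 is pressed down, in m: 0 up, 0.014 at the solid bottom stop; negative if it is pulled up. A good tappet rises by itself on its spring (about 0.35 N per mm, 5 N at the stop). A sticking one looks the same before it is pressed, takes about 4 N to move and stays at the depth where it is left.
- roller_2 (a point): Centre of the top of a roller tappet: the highest point of its steel roller, 22 mm above the joint face (118 mm above the bench) when the tappet is up; it goes down with the tappet. The numbers say nothing about the order in the row.
- tappet_2: The roller tappet under roller_2: a bright steel cup 30 mm in diameter and 34 mm tall in a brass bush, with the roller (20 mm diameter, lying along the row) between two lugs whose tops are 2 mm below the roller's top and 41 mm long across the row. Origin: centre of its underside.
- stroke_2 (a joint): How far tappet_2 is pressed down, in m: 0 up, 0.014 at the solid bottom stop; negative if it is pulled up. A good tappet rises by itself on its spring (about 0.35 N per mm, 5 N at the stop). A sticking one looks the same before it is pressed, takes about 4 N to move and stays at the depth where it is left.
- roller_3 (a point): Centre of the top of a roller tappet: the highest point of its steel roller, 22 mm above the joint face (118 mm above the bench) when the tappet is up; it goes down with the tappet. The numbers say nothing about the order in the row.
- tappet_3: The roller tappet under roller_3: a bright steel cup 30 mm in diameter and 34 mm tall in a brass bush, with the roller (20 mm diameter, lying along the row) between two lugs whose tops are 2 mm below the roller's top and 41 mm long across the row. Origin: centre of its underside.
- stroke_3 (a joint): How far tappet_3 is pressed down, in m: 0 up, 0.014 at the solid bottom stop; negative if it is pulled up. A good tappet rises by itself on its spring (about 0.35 N per mm, 5 N at the stop). A sticking one looks the same before it is pressed, takes about 4 N to move and stays at the depth where it is left.
- roller_4 (a point): Centre of the top of a roller tappet: the highest point of its steel roller, 22 mm above the joint face (118 mm above the bench) when the tappet is up; it goes down with the tappet. The numbers say nothing about the order in the row.
- tappet_4: The roller tappet under roller_4: a bright steel cup 30 mm in diameter and 34 mm tall in a brass bush, with the roller (20 mm diameter, lying along the row) between two lugs whose tops are 2 mm below the roller's top and 41 mm long across the row. Origin: centre of its underside.
- stroke_4 (a joint): How far tappet_4 is pressed down, in m: 0 up, 0.014 at the solid bottom stop; negative if it is pulled up. A good tappet rises by itself on its spring (about 0.35 N per mm, 5 N at the stop). A sticking one looks the same before it is pressed, takes about 4 N to move and stays at the depth where it is left.
- spring_1: Dark coil spring standing upright, 30 mm in diameter and 54 mm tall, loose on the bench beside the pump; to be left alone. Origin: centre of its underside.
- plunger_1: Black pump plunger standing upright, 27 mm in diameter and 50 mm tall, loose on the bench beside the pump; to be left alone. Origin: centre of its underside.
- spring_2: Dark coil spring standing upright, 30 mm in diameter and 54 mm tall, loose on the bench beside the pump; to be left alone. Origin: centre of its underside.
- plunger_2: Black pump plunger standing upright, 27 mm in diameter and 50 mm tall, loose on the bench beside the pump; to be left alone. Origin: centre of its underside.
- seat_1: Small dark round valve seat, 26 mm in diameter and 14 mm tall, loose on the bench beside the pump; to be left alone. Origin: centre of its underside.
- seat_2: Small dark round valve seat, 26 mm in diameter and 14 mm tall, loose on the bench beside the pump; to be left alone. Origin: centre of its underside.
- feeler_gauge: Folded steel feeler gauge lying flat, 16 x 95 x 11 mm, loose on the bench beside the pump; to be left alone. Origin: centre of its underside.

How it is judged:
On the way, in this order (a step that is already met when the one before it is completed fails the run):
1. the first tappet from the control rod is pressed down more than 6 mm by the fingers, which touch no other tappet (((horizontal distance between tappet_1 and control_rod between 0.0224 and 0.0624 m and value of joint stroke_1 above 0.006 m and contact force between the fingers and tappet_1 above 0.3 N and contact force between the fingers and tappet_2 below 0.1 N and contact force between the fingers and tappet_3 below 0.1 N and contact force between the fingers and tappet_4 below 0.1 N) or (horizontal distance between tappet_2 and control_rod between 0.0224 and 0.0624 m and value of joint stroke_2 above 0.006 m and contact force between the fingers and tappet_2 above 0.3 N and contact force between the fingers and tappet_1 below 0.1 N and contact force between the fingers and tappet_3 below 0.1 N and contact force between the fingers and tappet_4 below 0.1 N) or (horizontal distance between tappet_3 and control_rod between 0.0224 and 0.0624 m and value of joint stroke_3 above 0.006 m and contact force between the fingers and tappet_3 above 0.3 N and contact force between the fingers and tappet_1 below 0.1 N and contact force between the fingers and tappet_2 below 0.1 N and contact force between the fingers and tappet_4 below 0.1 N) or (horizontal distance between tappet_4 and control_rod between 0.0224 and 0.0624 m and value of joint stroke_4 above 0.006 m and contact force between the fingers and tappet_4 above 0.3 N and contact force between the fingers and tappet_1 below 0.1 N and contact force between the fingers and tappet_2 below 0.1 N and contact force between the fingers and tappet_3 below 0.1 N))), for 0.05 s.
2. the second tappet from the control rod is pressed down more than 6 mm by the fingers, which touch no other tappet (((horizontal distance between tappet_1 and control_rod between 0.0683 and 0.1083 m and value of joint stroke_1 above 0.006 m and contact force between the fingers and tappet_1 above 0.3 N and contact force between the fingers and tappet_2 below 0.1 N and contact force between the fingers and tappet_3 below 0.1 N and contact force between the fingers and tappet_4 below 0.1 N) or (horizontal distance between tappet_2 and control_rod between 0.0683 and 0.1083 m and value of joint stroke_2 above 0.006 m and contact force between the fingers and tappet_2 above 0.3 N and contact force between the fingers and tappet_1 below 0.1 N and contact force between the fingers and tappet_3 below 0.1 N and contact force between the fingers and tappet_4 below 0.1 N) or (horizontal distance between tappet_3 and control_rod between 0.0683 and 0.1083 m and value of joint stroke_3 above 0.006 m and contact force between the fingers and tappet_3 above 0.3 N and contact force between the fingers and tappet_1 below 0.1 N and contact force between the fingers and tappet_2 below 0.1 N and contact force between the fingers and tappet_4 below 0.1 N) or (horizontal distance between tappet_4 and control_rod between 0.0683 and 0.1083 m and value of joint stroke_4 above 0.006 m and contact force between the fingers and tappet_4 above 0.3 N and contact force between the fingers and tappet_1 below 0.1 N and contact force between the fingers and tappet_2 below 0.1 N and contact force between the fingers and tappet_3 below 0.1 N))), for 0.05 s.
3. the third tappet from the control rod is pressed down more than 6 mm by the fingers, which touch no other tappet (((horizontal distance between tappet_1 and control_rod between 0.1171 and 0.1571 m and value of joint stroke_1 above 0.006 m and contact force between the fingers and tappet_1 above 0.3 N and contact force between the fingers and tappet_2 below 0.1 N and contact force between the fingers and tappet_3 below 0.1 N and contact force between the fingers and tappet_4 below 0.1 N) or (horizontal distance between tappet_2 and control_rod between 0.1171 and 0.1571 m and value of joint stroke_2 above 0.006 m and contact force between the fingers and tappet_2 above 0.3 N and contact force between the fingers and tappet_1 below 0.1 N and contact force between the fingers and tappet_3 below 0.1 N and contact force between the fingers and tappet_4 below 0.1 N) or (horizontal distance between tappet_3 and control_rod between 0.1171 and 0.1571 m and value of joint stroke_3 above 0.006 m and contact force between the fingers and tappet_3 above 0.3 N and contact force between the fingers and tappet_1 below 0.1 N and contact force between the fingers and tappet_2 below 0.1 N and contact force between the fingers and tappet_4 below 0.1 N) or (horizontal distance between tappet_4 and control_rod between 0.1171 and 0.1571 m and value of joint stroke_4 above 0.006 m and contact force between the fingers and tappet_4 above 0.3 N and contact force between the fingers and tappet_1 below 0.1 N and contact force between the fingers and tappet_2 below 0.1 N and contact force between the fingers and tappet_3 below 0.1 N))), for 0.05 s.
4. the fourth tappet from the control rod is pressed down more than 6 mm by the fingers, which touch no other tappet (((horizontal distance between tappet_1 and control_rod between 0.1666 and 0.2066 m and value of joint stroke_1 above 0.006 m and contact force between the fingers and tappet_1 above 0.3 N and contact force between the fingers and tappet_2 below 0.1 N and contact force between the fingers and tappet_3 below 0.1 N and contact force between the fingers and tappet_4 below 0.1 N) or (horizontal distance between tappet_2 and control_rod between 0.1666 and 0.2066 m and value of joint stroke_2 above 0.006 m and contact force between the fingers and tappet_2 above 0.3 N and contact force between the fingers and tappet_1 below 0.1 N and contact force between the fingers and tappet_3 below 0.1 N and contact force between the fingers and tappet_4 below 0.1 N) or (horizontal distance between tappet_3 and control_rod between 0.1666 and 0.2066 m and value of joint stroke_3 above 0.006 m and contact force between the fingers and tappet_3 above 0.3 N and contact force between the fingers and tappet_1 below 0.1 N and contact force between the fingers and tappet_2 below 0.1 N and contact force between the fingers and tappet_4 below 0.1 N) or (horizontal distance between tappet_4 and control_rod between 0.1666 and 0.2066 m and value of joint stroke_4 above 0.006 m and contact force between the fingers and tappet_4 above 0.3 N and contact force between the fingers and tappet_1 below 0.1 N and contact force between the fingers and tappet_2 below 0.1 N and contact force between the fingers and tappet_3 below 0.1 N))), for 0.05 s.
At the end, for the whole second after the job is handed in: The fingers rest on the tappet that stayed down (more than 5 mm low) with a steady force between 0.3 and 20 N, and touch no other tappet; the three good tappets are back up within 3 mm (((contact force between the fingers and tappet_1 between 0.3 and 20 N and value of joint stroke_1 above 0.005 m and contact force between the fingers and tappet_2 below 0.1 N and contact force between the fingers and tappet_3 below 0.1 N and contact force between the fingers and tappet_4 below 0.1 N and value of joint stroke_2 between -0.003 and 0.003 m and value of joint stroke_3 between -0.003 and 0.003 m and value of joint stroke_4 between -0.003 and 0.003 m) or (contact force between the fingers and tappet_2 between 0.3 and 20 N and value of joint stroke_2 above 0.005 m and contact force between the fingers and tappet_1 below 0.1 N and contact force between the fingers and tappet_3 below 0.1 N and contact force between the fingers and tappet_4 below 0.1 N and value of joint stroke_1 between -0.003 and 0.003 m and value of joint stroke_3 between -0.003 and 0.003 m and value of joint stroke_4 between -0.003 and 0.003 m) or (contact force between the fingers and tappet_3 between 0.3 and 20 N and value of joint stroke_3 above 0.005 m and contact force between the fingers and tappet_1 below 0.1 N and contact force between the fingers and tappet_2 below 0.1 N and contact force between the fingers and tappet_4 below 0.1 N and value of joint stroke_1 between -0.003 and 0.003 m and value of joint stroke_2 between -0.003 and 0.003 m and value of joint stroke_4 between -0.003 and 0.003 m) or (contact force between the fingers and tappet_4 between 0.3 and 20 N and value of joint stroke_4 above 0.005 m and contact force between the fingers and tappet_1 below 0.1 N and contact force between the fingers and tappet_2 below 0.1 N and contact force between the fingers and tappet_3 below 0.1 N and value of joint stroke_1 between -0.003 and 0.003 m and value of joint stroke_2 between -0.003 and 0.003 m and value of joint stroke_3 between -0.003 and 0.003 m))); the arm keeps its last pose, push and grip.
It fails at once if a tappet is pushed or squeezed hard (more than 30 N) (contact force between the fingers and tappet_1 above 30 N or contact force between the fingers and tappet_2 above 30 N or contact force between the fingers and tappet_3 above 30 N or contact force between the fingers and tappet_4 above 30 N).
It fails at once if a tappet is pulled up out of its bush (more than 5 mm) (value of joint any of stroke_1, stroke_2, stroke_3, stroke_4 below -0.005 m).
It fails at once if a loose part beside the pump is moved by more than 10 mm or lifted (distance of any of spring_1, plunger_1, spring_2, plunger_2, seat_1, seat_2, feeler_gauge from where it was at the start of the episode above 0.01 m).
It also fails if it takes over 51 s, if anything falls off the work surface, if the arm or the gripper's body presses on something with over 40 N, if the wrist force passes 120 N, or if a joint passes its speed limit or range.

## Working session

There is one attempt and no reset: what is moved stays moved. The work goes in short steps, Python scripts to look and compute and a tool call to move; the robot and the scene stay as the last step left them, time stands still between calls to the robot, and variables do not carry over. Pictures are saved under pics/ and viewed, about 8 in all and at most 12, crops included, and the job is handed in when it is done.

Besides the shell and the picture viewer there is one more tool, called after "Request:" as name(argument=value, ...), one argument or row to a line, values as JSON. arm_command: Moves the arm, as the interface text tells. Its arguments: {"type":"object","properties":{"rows":{"type":"string"},"jaw":{"type":"number"},"squeeze":{"type":"number"}},"required":["rows"]}

```bash
mkdir -p pics; python3 - <<'E'
from station import monitor, vision
import cv2,numpy as np,pickle
o=monitor.get_obs();print({k:np.round(v,3) for k,v in o.items()})
for n in("side","top"):
    d=vision.get_image(n);pickle.dump(d,open(n+"0.pkl","wb"))
    cv2.imwrite(f"pics/{n}0.png",d["frame"][...,::-1])
    print(n,d["vfov"],d["cx"],d["cy"],np.round(-d["R"].T@d["t"],3),np.round(d["R"],3).tolist(),d.keys())
E
```

```text
{'t': np.float64(0.0), 'q': array([ 1.054,  0.053,  1.614,  0.   ,  1.476, -0.119]), 'dq': array([ 0.001, -0.   ,  0.   , -0.001, -0.002, -0.002]), 'effort': array([ 1.0000e-03, -3.9367e+01, -3.7018e+01,  0.0000e+00,  7.0000e-03,
        0.0000e+00]), 'tool_pos': array([0.242, 0.576, 0.303]), 'tool_rot': array([-6.210e-01, -3.079e+00,  3.000e-03]), 'contact_force': array([-0.104,  0.622,  0.521]), 'wrist_torque': array([0.026, 0.031, 0.014]), 'opening': np.float64(0.086)}
side 49.01930326652487 275.87581815950927 209.46143159030672 [0.767 1.    0.608] [[-0.917, 0.398, -0.019], [0.258, 0.558, -0.789], [-0.303, -0.729, -0.614]] dict_keys(['frame', 'vfov', 'cx', 'cy', 'R', 't'])
top 47.573345450586935 285.2534406278666 210.88991282179987 [0.42  0.362 0.938] [[-0.018, -0.999, -0.037], [-0.993, 0.022, -0.114], [0.115, 0.035, -0.993]] dict_keys(['frame', 'vfov', 'cx', 'cy', 'R', 't'])
```

View pics/side0.png

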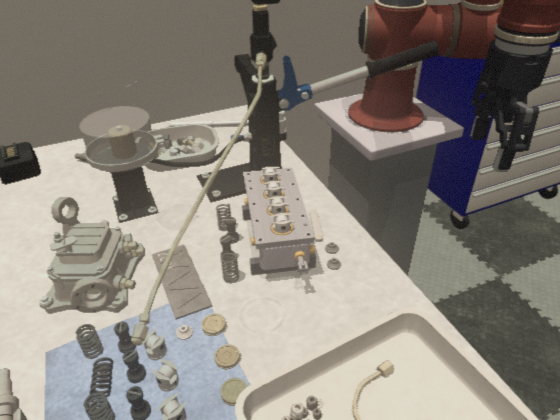

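View pics/top0.png

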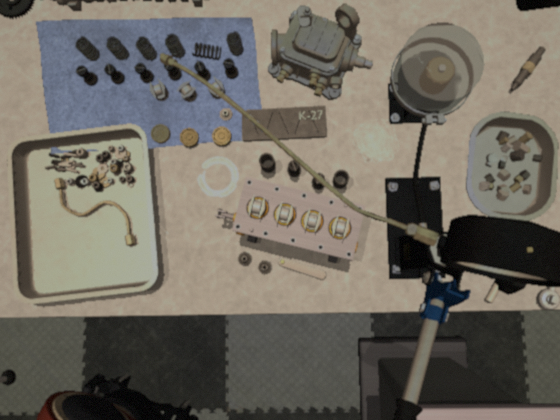

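Both views show the pump with its rollers in a row: top at about (257,207) to (340,228), side at (271,172) to (284,222). The control-rod fork is at the left (+y) end, top (225,215) and side (305,285). Next I'll zoom in.

```bash
python3 - <<'E'
import cv2,pickle
d=pickle.load(open("top0.pkl","rb"))["frame"][...,::-1]
a=cv2.resize(d[180:260,210:380],None,fx=4.7,fy=4.7,interpolation=cv2.INTER_CUBIC)
cv2.imwrite("pics/topc.png",a)
d=pickle.load(open("side0.pkl","rb"))["frame"][...,::-1]
a=cv2.resize(d[155:255,230:330],None,fx=5.9,fy=5.9,interpolation=cv2.INTER_CUBIC)
cv2.imwrite("pics/sidec.png",a)
E
```

```text
(no output)
```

View pics/topc.png

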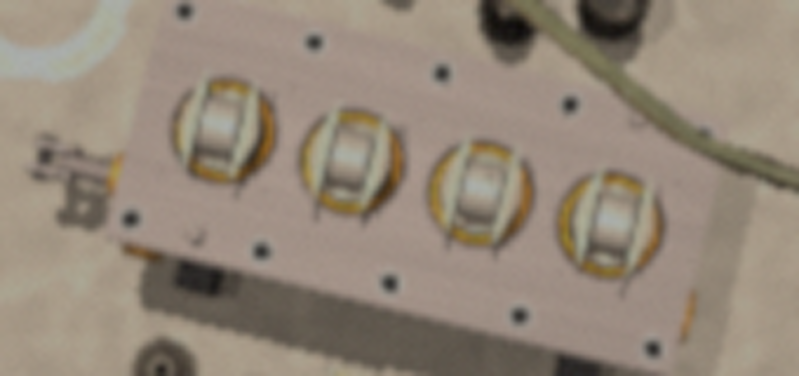

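View pics/sidec.png

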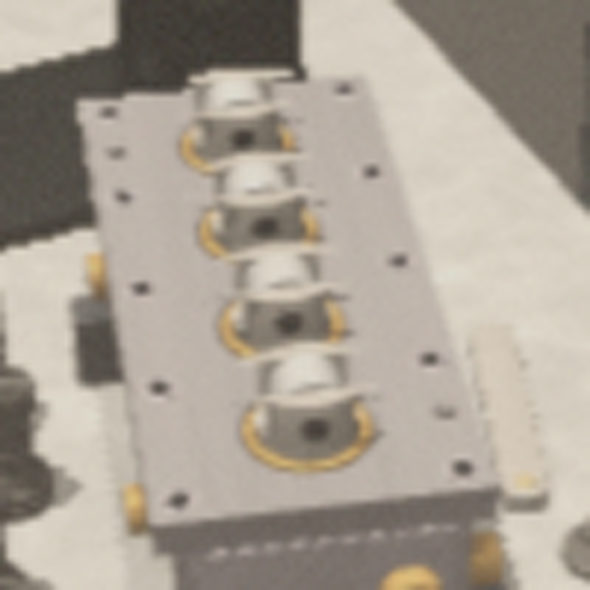

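Crops: the rollers lie along the row and the rod fork is at the left end, crop (60,165). In the top crop the roller centres are near (217,125), (347,157), (481,190) and (611,222). In the side crop the roller tops are near (305,368), (281,266), (257,178) and (238,92).

```bash
cat >geo.py <<'E'
import numpy as np,pickle
def load(n):return pickle.load(open(n,"rb"))
def ray(d,p):
    f=d["frame"].shape[0]/2/np.tan(np.radians(d["vfov"])/2)
    v=d["R"].T@np.array([(p[0]-d["cx"])/f,(p[1]-d["cy"])/f,1]);return -d["R"].T@d["t"],v
def atz(d,p,z):
    c,v=ray(d,p);return c+v*(z-c[2])/v[2]
def tri(r):
    A=0;b=0
    for c,v in r:
        v=v/np.linalg.norm(v);P=np.eye(3)-np.outer(v,v);A=A+P;b=b+P@c
    return np.linalg.solve(A,b)
def proj(d,X):
    f=d["frame"].shape[0]/2/np.tan(np.radians(d["vfov"])/2);c=d["R"]@X+d["t"];return f*c[:2]/c[2]+[d["cx"],d["cy"]]
E
python3 - <<'E'
from geo import *
np.set_printoptions(precision=4,suppress=True)
T,S=load("top0.pkl"),load("side0.pkl")
tc=lambda p:(np.array(p)+.5)/4.7-.5+[210,180]
sc=lambda p:(np.array(p)+.5)/5.9-.5+[230,155]
for a,b,c in zip([(217,125),(347,157),(481,190),(611,222)],[(305,368),(281,266),(257,178),(238,92)],[(224,131),(351,162),(481,193),(610,225)]):
    print(atz(T,tc(a),.118),atz(S,sc(b),.118),tri([ray(T,tc(a)),ray(S,sc(b))]),atz(T,tc(c),.096))
print("fork",atz(T,tc((45,158)),.06),"corners",[atz(T,tc(p),.096) for p in[(184,11),(131,218),(652,349)]])
print("lever blue",atz(T,(440,295),.25),"grip",atz(T,(400,412),.25),"post",atz(T,(440,240),.5))
E
```

```text
[0.5237 0.4418 0.118 ] [0.525  0.4408 0.118 ] [0.5244 0.4414 0.1182] [0.5242 0.4413 0.096 ]
[0.5108 0.3938 0.118 ] [0.5116 0.3928 0.118 ] [0.5113 0.3936 0.1183] [0.5113 0.3932 0.096 ]
[0.4975 0.3448 0.118 ] [0.4999 0.347  0.118 ] [0.4982 0.3445 0.1158] [0.4984 0.3444 0.096 ]
[0.4847 0.2976 0.118 ] [0.486  0.2987 0.118 ] [0.4851 0.2973 0.1169] [0.4853 0.2963 0.096 ]
fork [0.5195 0.5161 0.06  ] corners [array([0.5708, 0.4561, 0.096 ]), array([0.4918, 0.477 , 0.096 ]), array([0.4386, 0.2821, 0.096 ])]
lever blue [0.375  0.1699 0.25  ] grip [0.2171 0.233  0.25  ] post [0.4405 0.2369 0.5   ]
```

```bash
python3 - <<'E'
from geo import *
import cv2
np.set_printoptions(precision=3,suppress=True)
T,S=load("top0.pkl"),load("side0.pkl")
print("plate corners top",[atz(T,p,.01)[:2] for p in[(388,178),(441,178),(441,278),(388,278)]])
print("side plate",[atz(S,p,.01)[:2] for p in[(197,177),(210,198)]])
for z in(.1,.2,.3,.4,.5):print(z,"side post x=",atz(S,(262,120),z)[:2],"gaugeL",atz(T,(441,250),z)[:2],"gaugeR",atz(T,(560,250),z)[:2])
print("hose fit",tri([ray(T,(425,235)),ray(S,(261,60))]),"lever grip start",tri([ray(T,(404,403)),ray(S,(370,70))]),"pivot",tri([ray(T,(440,300)),ray(S,(292,92))]))
a=S["frame"][0:210,180:460,::-1];b=T["frame"][160:420,360:560,::-1]
a=cv2.resize(a,None,fx=1.6,fy=1.6,interpolation=cv2.INTER_CUBIC)
b=cv2.resize(b,None,fx=1.6,fy=1.6,interpolation=cv2.INTER_CUBIC)
c=np.zeros((420,780,3),np.uint8);c[:336,:448]=a[:336];c[:416,450:770]=b;cv2.imwrite("pics/tester.png",cv2.convertScaleAbs(c,alpha=1.6,beta=20))
E
```

```text
plate corners top [array([0.587, 0.192]), array([0.585, 0.089]), array([0.391, 0.099]), array([0.393, 0.2  ])]
side plate [array([0.59 , 0.099]), array([0.587, 0.191])]
0.1 side post x= [0.407 0.062] gaugeL [0.442 0.122] gaugeR [ 0.438 -0.08 ]
0.2 side post x= [0.478 0.247] gaugeL [0.439 0.151] gaugeR [ 0.436 -0.027]
0.3 side post x= [0.549 0.431] gaugeL [0.437 0.179] gaugeR [0.434 0.025]
0.4 side post x= [0.62  0.616] gaugeL [0.434 0.208] gaugeR [0.432 0.078]
0.5 side post x= [0.691 0.8  ] gaugeL [0.431 0.236] gaugeR [0.429 0.131]
hose fit [0.457 0.199 0.298] lever grip start [0.229 0.227 0.249] pivot [0.367 0.155 0.199]
```

View pics/tester.png

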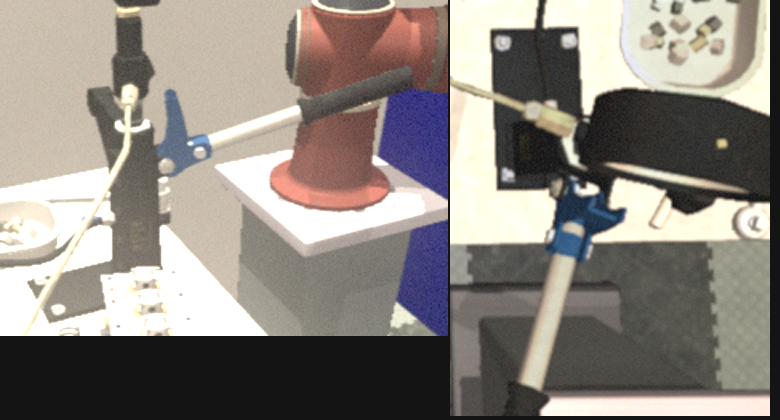

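The tester crop shows the gauge's left edge near (0.43, 0.21, 0.42) and the lever starting near (0.37, 0.155, 0.2). Both are on the tappet-4 side, so I'll learn the arm geometry before going there. Closing the jaws and moving above tappet 1.

Request:
arm_command(
  rows="40 -19 0 0 0 0;80 -38 -4 0 0 0;121 -58 -10 0 0 0;161 -77 -16 0 0 0;201 -96 -24 0 0 0;242 -116 -30 0 0 0;282 -135 -35 0 0 0;282 -135 -43 0 0 0;282 -135 -43 0 0 0;282 -135 -43 0 0 0",
  jaw=0,
  squeeze=20,
)

```text
t: 1.35
tool_pos: [0.5228, 0.4415, 0.2597]
tool_rot: [-0.618, -3.079, 0.003]
contact_force: [0.9, 0.4, -0.0]
opening: 0.0
```

```bash
python3 - <<'E'
from station import monitor, vision
from geo import *
import cv2
np.set_printoptions(precision=4,suppress=True)
o=monitor.get_obs();[print(k,np.array(o[k])) for k in("t","q","tool_pos","tool_rot","contact_force","opening")]
T=vision.get_image("top");S=vision.get_image("side");pickle.dump(T,open("top1.pkl","wb"));pickle.dump(S,open("side1.pkl","wb"))
cv2.imwrite("pics/s1.png",np.vstack([cv2.resize(S["frame"][:260,160:560,::-1],None,fx=1.5,fy=1.5),]))
from scipy.spatial.transform import Rotation as R
z=R.from_rotvec(o["tool_rot"]).as_matrix()[:,2];print("tool z",z,"tip",o["tool_pos"]+.073*z)
E
```

```text
t 1.35
q [ 0.5928  0.2188  1.5051 -0.0006  1.4197 -0.5815]
tool_pos [0.5228 0.4415 0.2597]
tool_rot [-0.6184 -3.0791  0.003 ]
contact_force [ 0.8972  0.3681 -0.025 ]
opening 3.057840816978145e-05
tool z [-0.0014 -0.0016 -1.    ] tip [0.5227 0.4414 0.1867]
```

View pics/s1.png

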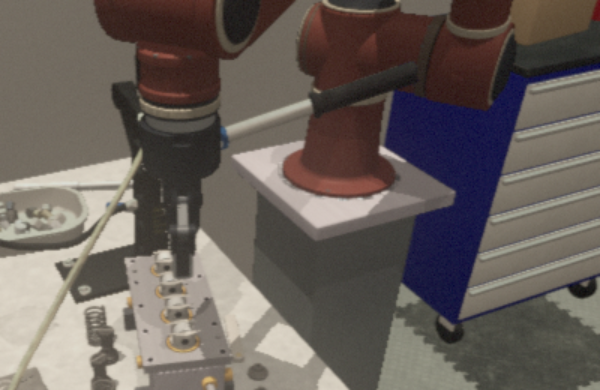

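The shut fingertips hang above tappet 1, crop (183,335), with the gauge post well behind. I'll estimate the wrist height from this view.

```bash
python3 - <<'E'
from geo import *
S=load("side1.pkl")
for z in(.118,.187,.26,.3,.35,.4,.45,.5,.55):print(z,((proj(S,np.array([.5228,.4414,z]))-[160,0])*1.5).round())
for n,X in dict(shoulder0=[0,0,.2],s1=[0,0,.3],gaugeL=[.43,.214,.42],gtop=[.43,.154,.5]).items():print(n,((proj(S,np.array(X))-[160,0])*1.5).round())
E
```

```text
0.118 [184. 325.]
0.187 [183. 275.]
0.26 [182. 215.]
0.3 [182. 179.]
0.35 [181. 130.]
0.4 [181.  76.]
0.45 [180.  16.]
0.5 [179. -50.]
0.55 [ 178. -125.]
shoulder0 [353.  67.]
s1 [361.   7.]
gaugeL [174. -15.]
gtop [ 152. -102.]
```

Wrist centre is about 0.19 m above the TCP. With the tool upright at tappets 3 and 4, the forearm would pass too near the gauge. So I'll press 1 and 2 upright, and 3 and 4 with the tool tilted along the row. Pressing tappet 1.

Request:
arm_command(
  rows="1 0 -30 0 0 0;1 0 -58 0 0 0;1 0 -64 0 0 0;1 0 -68 0 0 0;1 0 -71 0 0 0;1 0 -74 0 0 0;1 0 -76 0 0 0;1 0 -77 0 0 0;1 0 -77 0 0 0;1 0 -77 0 0 0",
)

```text
t: 2.7
tool_pos: [0.5244, 0.4418, 0.1839]
tool_rot: [0.618, 3.079, -0.001]
contact_force: [0.7, 1.0, 2.5]
opening: 0.0005
```

```bash
python3 - <<'E'
from station import vision
import cv2,numpy as np,pickle
S=vision.get_image("side")["frame"];T=vision.get_image("top")["frame"]
a=cv2.resize(S[150:260,220:340,::-1],None,fx=3.8,fy=3.8,interpolation=2);b=cv2.resize(T[170:280,220:400,::-1],None,fx=2,fy=2,interpolation=2)
c=np.zeros((418,820,3),np.uint8);c[:,:456]=a;c[:220,458:818]=b;cv2.imwrite("pics/p1.png",c[:,:800])
E
```

```text
(no output)
```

View pics/p1.png

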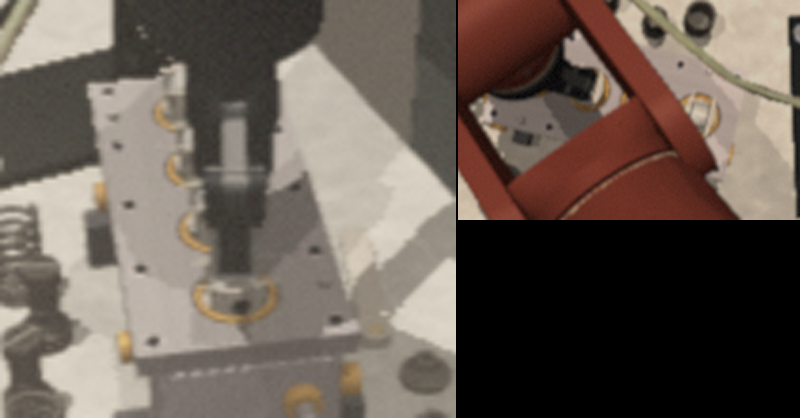

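Tappet 1 is down about 7 mm at 2.5 N, matching its spring. I'll press a bit deeper, release and go above tappet 2.

Request:
arm_command(
  rows="0 0 -2 0 0 0;0 0 -3 0 0 0;0 0 -3 0 0 0;0 0 4 0 0 0;0 0 12 0 0 0;0 0 35 0 0 0;-6 -24 40 0 0 0;-13 -48 40 0 0 0;-13 -48 40 0 0 0;-13 -48 40 0 0 0",
)

```text
t: 4.05
tool_pos: [0.5116, 0.3941, 0.2246]
tool_rot: [0.618, 3.079, 0.0]
contact_force: [0.5, 0.2, 0.0]
opening: -0.0003
```

```bash
python3 - <<'E'
from station import vision
import cv2,numpy as np
S=vision.get_image("side")["frame"];T=vision.get_image("top")["frame"]
a=cv2.resize(S[150:260,220:320,::-1],None,fx=3.8,fy=3.8,interpolation=2);b=cv2.resize(T[80:420,150:560,::-1],None,fx=1,fy=1,interpolation=2)
c=np.zeros((418,792,3),np.uint8);c[:,:380]=a;c[:340,382:792]=b;cv2.imwrite("pics/p2.png",c)
E
```

```text
(no output)
```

View pics/p2.png

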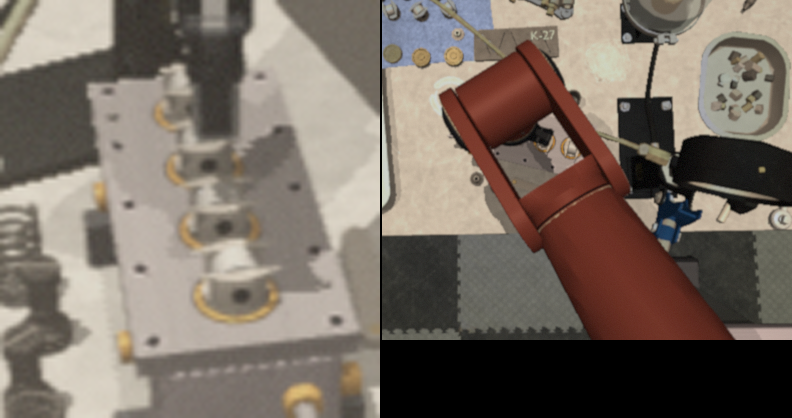

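Tappet 1 has come back up. The yoke clears the gauge by about 55 mm here. Pressing tappet 2 upright.

Request:
arm_command(
  rows="0 -1 -20 0 0 0;0 -1 -29 0 0 0;0 -1 -33 0 0 0;0 -1 -37 0 0 0;0 -1 -40 0 0 0;0 -1 -42 0 0 0;0 -1 -43 0 0 0;0 -1 -43 0 0 0;0 -1 -43 0 0 0",
)

```text
t: 5.28
tool_pos: [0.5115, 0.3934, 0.1812]
tool_rot: [0.618, 3.079, 0.0]
contact_force: [-2.0, -0.3, 3.9]
opening: 0.0003
```

Request:
arm_command(
  rows="0 0 8 0 0 0;0 0 30 0 0 0;0 0 50 0 0 0;0 0 52 -7 2 0;-2 -7 52 -14 4 0;-4 -14 50 -21 5.5 0;-6 -21 48 -24 6.5 0;-8 -28 44 -24 6.5 0;-8 -28 34 -24 6.5 0;-8 -28 34 -24 6.5 0;-8 -28 34 -24 6.5 0",
)

```text
t: 6.65
tool_pos: [0.5035, 0.3653, 0.2152]
tool_rot: [-0.598, -2.982, 0.668]
contact_force: [-0.6, -0.2, -0.5]
opening: 0.0002
```

```bash
cat > st.py <<'E'
from station import monitor, vision
import cv2,numpy as np,sys
from scipy.spatial.transform import Rotation as R
np.set_printoptions(precision=4,suppress=True)
o=monitor.get_obs();z=R.from_rotvec(o["tool_rot"]).as_matrix()
print(o["t"],"q",o["q"],"pos",o["tool_pos"],"tip",o["tool_pos"]+.073*z[:,2],"z",z[:,2],"y",z[:,1],"F",o["contact_force"])
S=vision.get_image("side")["frame"];T=vision.get_image("top")["frame"]
a=cv2.resize(S[130:240,220:320,::-1],None,fx=3.8,fy=3.8,interpolation=2);b=T[80:420,150:560,::-1]
c=np.zeros((418,792,3),np.uint8);c[:,:380]=a;c[:340,382:792]=b;cv2.imwrite(f"pics/{sys.argv[1]}.png",c)
E
python3 st.py p3
```

```text
6.65 q [ 0.5992  0.2869  1.5345 -0.278   1.6547 -0.552 ] pos [0.5035 0.3653 0.2152] tip [0.4956 0.3356 0.149 ] z [-0.1091 -0.4057 -0.9075] y [ 0.3619  0.8341 -0.4164] F [-0.604  -0.1757 -0.5336]
```

View pics/p3.png

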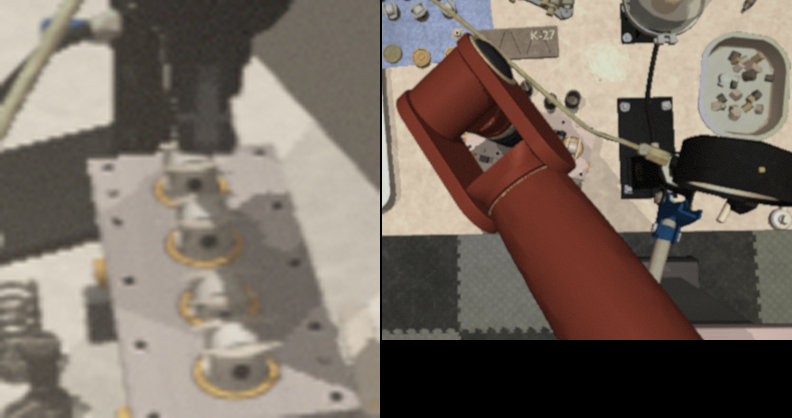

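In the side crop tappet 2, at (215,295), sits low and its side hole is hidden, so it looks like the sticking one. The yoke is now well clear of the gauge. Pressing tappet 3 in stages.

Request:
arm_command(
  rows="0 0 -12 0 0 0;0 0 -22 0 0 0;0 0 -26 0 0 0;0 0 -30 0 0 0;0 0 -33 0 0 0;0 0 -33 0 0 0;0 0 -33 0 0 0",
)

```text
t: 7.62
tool_pos: [0.5038, 0.3656, 0.1829]
tool_rot: [-0.598, -2.983, 0.668]
contact_force: [-0.9, -0.1, 1.0]
opening: -0.0004
```

Request:
arm_command(
  rows="0 0 -2 0 0 0;0 0 -4 0 0 0;0 0 -4 0 0 0;0 0 -4 0 0 0",
)

```text
t: 8.12
tool_pos: [0.5039, 0.3656, 0.1791]
tool_rot: [-0.598, -2.983, 0.668]
contact_force: [-0.3, -0.4, 2.9]
opening: -0.0002
```

Request:
arm_command(
  rows="0 0 -2 0 0 0;0 0 -2 0 0 0;0 0 -2 0 0 0",
)

```text
t: 8.5
tool_pos: [0.5039, 0.3656, 0.1772]
tool_rot: [-0.599, -2.983, 0.668]
contact_force: [-0.8, 0.0, 2.3]
opening: -0.0002
```

```bash
python3 st.py p4; python3 - <<'E'
from station import monitor,vision
import numpy as np
f=[]
for i in range(6):
    vision.get_image("side");f.append(monitor.get_obs()["contact_force"][2])
print(np.round(f,2),np.mean(f))
E
```

```text
8.5 q [ 0.5994  0.3254  1.5551 -0.2774  1.5968 -0.5353] pos [0.5039 0.3656 0.1772] tip [0.496  0.336  0.1109] z [-0.1079 -0.4053 -0.9078] y [ 0.3623  0.8343 -0.4156] F [-0.7692  0.0318  2.2764]
[3.38 3.1  2.96 2.8  3.16 2.86] 3.043918981932497
```

View pics/p4.png

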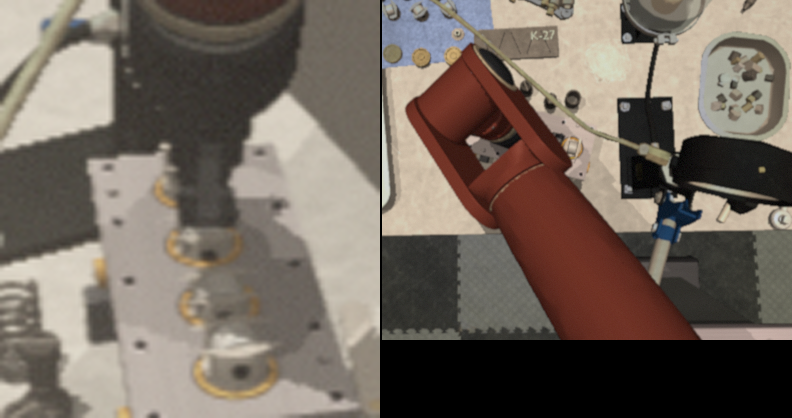

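Tappet 3 is down with its hole at the bush edge (208,258), at about 3 N, and tappet 2 is still low. Releasing and pressing tappet 4 the same way.

Request:
arm_command(
  rows="0 0 5 0 0 0;0 0 25 0 0 0;0 0 36 0 0 0;-6 -24 36 0 0 0;-13 -48 34 0 0 0;-13 -48 20 0 0 0;-13 -48 12 0 0 0;-13 -48 8 0 0 0;-13 -48 4 0 0 0;-13 -48 1 0 0 0;-13 -48 0 0 0 0;-13 -48 0 0 0 0",
)

```text
t: 10.4
tool_pos: [0.4909, 0.3178, 0.1774]
tool_rot: [-0.599, -2.983, 0.667]
contact_force: [-1.9, -0.2, 3.0]
opening: 0.0003
```

```bash
python3 - <<'E'
from station import monitor,vision
import numpy as np
f=[]
for i in range(6):
    vision.get_image("side");o=monitor.get_obs();f.append(o["contact_force"])
print(np.mean(f,0),o["tool_pos"])
E
```

```text
[-2.07033109  0.32914604  2.93179636] [0.49089061 0.31771992 0.17733752]
```

Tappet 4 pressed at about 3 N. Lifting, straightening the tool and going above tappet 2.

Request:
arm_command(
  rows="0 0 5 0 0 0;0 0 28 0 0 0;4 14 50 0 0 0;8 30 64 0 0 0;12 46 68 7 -2 0;16 60 68 14 -4 0;20 75 68 21 -5.5 0;20 75 68 24 -6.5 0;20 75 55 24 -6.5 0;20 75 55 24 -6.5 0",
)

```text
t: 11.95
tool_pos: [0.5103, 0.3922, 0.2309]
tool_rot: [0.619, 3.08, -0.002]
contact_force: [-1.4, 0.1, -0.3]
opening: 0.0001
```

```bash
python3 st.py p5
```

```text
11.95 q [ 0.54    0.1492  1.6336 -0.0009  1.3595 -0.6342] pos [0.5103 0.3922 0.2309] tip [0.5103 0.3921 0.1579] z [-0.0001 -0.0012 -1.    ] y [ 0.3861  0.9225 -0.0011] F [-1.3769  0.0861 -0.2884]
```

View pics/p5.png

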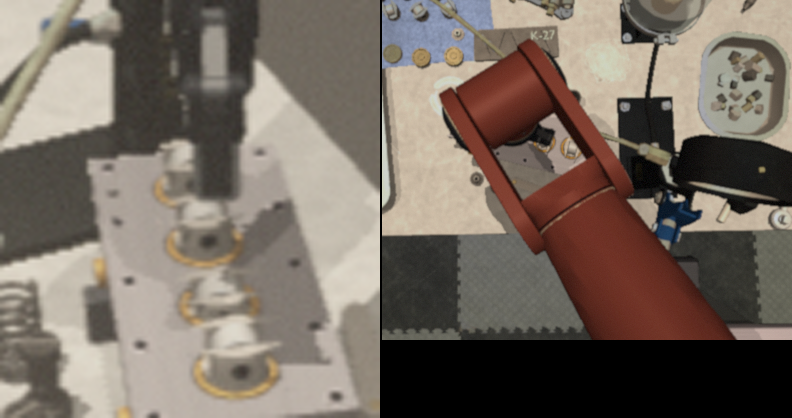

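Tappets 1, 3 and 4 are back up. Tappet 2, at (220,290), stays down. Lowering onto it.

Request:
arm_command(
  rows="1 1 -25 0 0 0;1 1 -40 0 0 0;1 1 -45 0 0 0;1 1 -48 0 0 0;1 1 -50 0 0 0;1 1 -50.5 0 0 0;1 1 -50.5 0 0 0;1 1 -50.5 0 0 0",
)

```text
t: 13.05
tool_pos: [0.5119, 0.3937, 0.1816]
tool_rot: [0.618, 3.079, 0.001]
contact_force: [-0.0, 0.3, 0.1]
opening: -0.0001
```

```bash
cat >f.py <<'E'
from station import monitor,vision
import numpy as np
f=[]
for i in range(12):
    vision.get_image("side");o=monitor.get_obs();f.append(o["contact_force"])
print(np.mean(f,0),np.std(f,0),o["tool_pos"],o["t"])
E
python3 f.py
```

```text
[ 0.01588033 -0.01191742  0.12044547] [0.43221944 0.55181885 0.52653226] [0.51175097 0.39368891 0.18129713] 13.65
```

Not quite in contact yet; pressing on about 1 mm further.

Request:
arm_command(
  rows="0 0 -0.5 0 0 0;0 0 -1 0 0 0;0 0 -1.5 0 0 0;0 0 -1.5 0 0 0;0 0 -1.5 0 0 0",
)

```text
t: 14.28
tool_pos: [0.5118, 0.3937, 0.1799]
tool_rot: [0.618, 3.079, 0.001]
contact_force: [-1.0, -1.3, 3.8]
opening: -0.0002
```

```bash
python3 f.py
```

```text
[-1.28805654 -0.76550064  3.73287017] [0.40075094 0.46134366 0.45511263] [0.51180738 0.39370342 0.17982852] 14.875
```

```bash
python3 f.py; python3 f.py; python3 -c "
from station import workorder;print(workorder.finish_job())"
```

```text
[-0.94339527 -0.28556596  3.85018317] [0.60060262 0.51685735 0.46560399] [0.51177498 0.39369952 0.17980501] 15.475
[-0.89225837 -0.39857773  3.9485566 ] [0.41976011 0.58166577 0.55282149] [0.5117651  0.39370772 0.179799  ] 16.075
the job is handed in; nothing more can be done
None
```

I pressed all four tappets in order from the control-rod end and released each before the next. The second one from the rod stayed down, and I handed the job in at about 16 s with the shut fingertips resting on it.

| Tappet from rod | Estimated press | Upward force on the tool | After release |
|---|---|---|---|
| 1 | about 10 mm | 2.5 N at 7 mm | back up |
| 2 | about 10 mm | 3.9 N | stayed down |
| 3 | about 9 mm | 3.0 N | back up |
| 4 | about 8–9 mm | 2.9 N | back up |

- **Depths:** these are worked out from arm height and spring force, because the strokes can't be read directly. Tappets 3 and 4 are less certain. I pressed them with the tool tilted 25° along the row to keep the forearm clear of the tester's gauge.
- **Last checks:** in the last picture, taken just before I rested on tappet 2, tappets 1 and 3 were up and tappet 2 was down. Tappet 4 was partly hidden but also looked up.
- **Resting force:** it held at about 3.7–3.9 N for nearly 2 s with no movement, at an estimated depth of about 11 mm. My first lowering stopped just short of contact, so I went 1.5 mm further.
- **Not checked:** I saw no contact with the tester or the loose parts, but I did not measure the loose parts' final positions.

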